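# Fish the magnet wand out of the covered washer bin

## Task

The orange magnet wand has fallen into the green washer bin, and it is longer than the gap between the bin's two metal end covers. Take it by the black grip sleeve at its middle, tilt it and draw it up through the gap one end first, without forcing it against the bin and without disturbing the things standing around. Finish while still holding it in the gripper, motionless above the bin, with its whole length well clear (about 8 cm) of the covers.

Things in the scene. Friction and masses are not known exactly. Their poses are not given: they have to be found in the camera images.
- wand_center (a point): Centre of the magnet wand: straight orange square bar, 300 mm long, 18 x 18 mm, 0.13 to 0.25 kg, balanced at its centre; black sleeve on its middle 70 mm (grip here, 18 mm wide). y runs along it to the steel magnet head, z up. It starts lying level, lengthwise in the bin on two ribs, centre 28 mm above the table, up to 0.1 rad askew and 20 mm off the bin's middle, its ends under the covers.
- wand_head (a point): Tip of the wand at its steel magnet head, on its axis, 150 mm from its centre along its +y.
- wand_tail (a point): Tip of the wand at its black end cap, on its axis, 150 mm from its centre along its -y.
- bin: Green covered bin, fixed to the table; origin under its centre, long side along its y, z up. Outside 190 (x) by 390 mm (y), inside 180 by 380 mm, walls 5 mm thick and up to 135 mm above the table; inner floor 5 mm above the table. Two ribs cross the floor at y = -85 and +85 mm, 14 mm wide, 14 mm high. Flat washers 3 mm thick, not loose, cover the floor.
- bin_mouth (a point): Middle of the gap in the top of the green bin, level with the upper face of the two metal end covers, 139 mm above the table; axes as the bin's. The covers are 4 mm thick, undersides 135 mm above the table, and leave the 240 mm from y = -120 to +120 mm open over the whole inner width of 180 mm (x).
- blue_bin: bystander, to be left alone: small loose blue picking bin with washers, 170 x 110 x 80 mm high; origin under its centre
- red_bin: bystander, to be left alone: small loose red picking bin with washers, 170 x 110 x 80 mm high; origin under its centre
- spray: bystander, to be left alone: grey can, 58 mm across, 160 mm high; origin under its centre
- tape: bystander, to be left alone: roll of yellow tape lying flat, 100 mm across, 48 mm high; origin under its centre
- cup: bystander, to be left alone: blue cup, 76 mm across, 90 mm high; origin under its centre
- big_washer: bystander, to be left alone: large steel washer lying flat, 60 mm across, 8 mm thick; origin under its centre
- spacer: bystander, to be left alone: brass tube spacer, 44 mm across, 30 mm high; origin under its centre

How it is judged (in metres and radians):
On the way:
1. the wand is tilted through the gap: one end above the covers, the other still below them (((height (world z) of wand_head above 0.15 m and height (world z) of wand_tail below 0.13 m) or (height (world z) of wand_tail above 0.15 m and height (world z) of wand_head below 0.13 m))), for 0.1 s.
At the end, for the whole second after the job is handed in: The fingers hold the wand, clear of the bin, at rest (under 30 mm/s and 0.3 rad/s), both of its ends more than 185 mm above the table (46 mm above the covers), its centre less than 450 mm above the table and within 200 mm, seen from above, of the middle of the gap (height (world z) of each of wand_head, wand_tail above 0.185 m and height (world z) of wand_center below 0.45 m and horizontal distance between wand_center and bin_mouth below 0.2 m and contact force between the fingers and wand above 1 N and contact force between wand and bin below 0.1 N and linear speed of wand below 0.03 m/s and angular speed of wand below 0.3 rad/s); the arm keeps its last pose, push and grip.
It fails at once if the wand is forced against the bin (more than 40 N) (contact force between wand and bin above 40 N).
It fails at once if a bystander is moved by more than 30 mm (distance of any of blue_bin, red_bin, spray, tape, cup, big_washer, spacer from where it was at the start of the episode above 0.03 m).
It also fails if it takes over 38 s, if anything falls off the work surface, if the arm or the gripper's body presses on something with over 40 N, if the wrist force passes 120 N, or if a joint passes its speed limit or range.

## Robot

A 6-joint arm with a two-finger parallel gripper is mounted at the origin on the work surface. World frame = base frame: x ahead of the robot, y to its left, z up, the work surface at z = 0. Lengths are in mm, angles in rad, forces in N, time in s.
With the tool pointing down it reaches from about 350 to 975 mm from the base axis. Payload 7.1 kg.
Tool frame: the origin (TCP) lies between the finger pads; the fingertips stand 14 mm ahead of it and the grasp point (between the pads) lies 5 mm behind it; z points along the fingers, y is the direction in which the jaws open and shut (so a half turn about z gives the same grasp; the last joint's range is limited). The gripper opens to 88 mm and grips with 3 to 60 N. Pads are 20 mm wide; open, the fingers measure 115 mm over their backs; the gripper's body (75 mm by 178 mm) begins 61 mm behind the grasp point.
Start: joints at [-1.264, 0.423, 1.63, -0, 1.089, -0.019], TCP at [200.059, -592.099, 236.675] pointing down, gripper open.
Joint ranges: [-3, 3], [-0.9, 2.11], [0.09, 2.58], [-1.31, 4.45], [0.11, 2.69], [-2.54, 2.54]. Speed limits (rad/s): [2.39, 2.39, 3.01, 3.14, 3.14, 3.14].

## Interface

Orientations are given as a rotation vector (axis times angle).
In Python, from workcell import get_obs, get_image, calibration, close_job, regions_of, place_of gives the robot as it stands.
- The arm moves only by the tool move_arm, never from a script. Its argument "deltas" is a list of rows, each a list of 5 numbers: the closure in counts, from 0 (fully open) to 255 (shut), then the shift along the tool's x, y, z in m, then the turn about the tool's z in rad. In form: [[grip, x, y, z, roll], ...]. A call has 1 to 5 rows; each row is the pose to reach, as a shift and turn from the pose commanded when the call began, along the tool's axes at that moment; what a row does not reach only later rows make up. A row lasts 1/12 s, in which the tool goes at most 41.7 mm and 7.16 degrees, less where a joint would pass 70% of its speed; a pose out of reach is approached as far as the arm can. A call with a gripper value outside its range is refused whole. The fingers move at their own pace and stop on an object; the grip force is fixed at half the most. Time passes only in rows, so rows that repeat a pose let the fingers close. It gives the time, the measured TCP pose, the force and the opening at its end, in the units of the state.
- get_obs(): the state, without advancing time (a new reading comes with each control period).
- get_image(name): name is "side" or "top" or "wrist"; returns the picture (384x512x3 uint8, blue, green, red); there is no depth.
- calibration(name): a dict with "intrinsics" (3x3 intrinsics, pixels), "distortion" ([k1, k2, p1, p2, k3] as OpenCV has them; the pictures are not rectified), "world_to_cam" (4x4, takes a point from world to camera coordinates); the wrist camera has in their place "hand_eye" (4x4, takes a point from camera to tool coordinates, whose origin is the TCP and whose axes are the flange's). Camera axes: x right, y down, z forward; pixel columns grow to the right and rows downward; lengths in mm; the calibration is good to about 2 mm. A picture is of the moment at which its call begins: read the wrist's pose just before it. calibration takes no time and is no camera call.
- close_job(): hands the job in, once; it reports no verdict.
Trained networks look in the newest picture that a camera, given by its name, has taken for a name from the list of things; names that differ only in an ending like _2 or _b are one class to them, and where a whole thing is asked for, a point or a joint stands for the part that bears it (a point fixed in the world has none). Each returns a list of dicts, best first, with "conf" (0 to 1); they miss things now and then, are a little off and sometimes report something else, mostly with a low value. They report only what shows in the picture. A call takes as long as a camera call.
- regions_of(camera, name): "region" (384x512 bool, what is visible of it).
- place_of(camera, name): "location" ([x, y, z] in mm, in world coordinates, good to about 4 mm: a listed point, or the origin of a listed thing).
The state is a dict: "t": time; "qpos": joint angles; "qvel": joint speeds; "joint_torque": joint torques, N m; "ee_pos": TCP position; "orientation": TCP orientation; "ft_force": force on the tool from outside, world axes, zero at the start; "moment": the same for the moment, N m; "width": finger opening in mm.
Only numpy, scipy, OpenCV 4.12 (cv2) and the standard library are available. Lean on these libraries where they do the work, as an engineer would, in place of code of your own. Each camera call takes 0.05 s, during which the arm holds its last target.

## Working session

There is one attempt and no reset: what is moved stays moved. The work goes in short steps, Python scripts to look and compute and a tool call to move; the robot and the scene stay as the last step left them, time stands still between calls to the robot, and variables do not carry over. Pictures are saved under pics/ and viewed, and the job is handed in when it is done.

Besides the shell and the picture viewer there is one more tool, called after ">>>" as name(argument=value, ...) on one line, values as JSON. move_arm: Moves the arm, as the interface text tells. Its arguments: {"type":"object","properties":{"deltas":{"type":"array","items":{"type":"array","items":{"type":"number"}}}},"required":["deltas"]}

```bash
mkdir -p pics; ls; python3 - <<'E'
from workcell import *
import cv2,numpy as np
o=get_obs();print(o)
for n in("side","top","wrist"):
    im=get_image(n);cv2.imwrite(f"pics/a_{n}.png",im)
for c in("top","side"):
    for n in("wand_center","wand_head","wand_tail","bin","bin_mouth"):
        print(c,n,[(round(r["conf"],2),np.round(r["location"],1)) for r in place_of(c,n)][:2])
print(get_obs()["t"])
for n in("side","top","wrist"): print(calibration(n))
E
```

```text
pics
{'t': 0.0, 'qpos': array([-1.26402197e+00,  4.23839862e-01,  1.63067832e+00,  3.79892312e-05,
        1.08860062e+00, -1.89797289e-02]), 'qvel': array([ 4.13332390e-04, -9.72367703e-05, -7.18054457e-04,  4.68298249e-04,
        1.25862897e-03, -1.02552928e-03]), 'joint_torque': array([-1.64549027e-03, -5.44638956e+01, -2.73671025e+01,  6.43301150e-02,
        2.27194384e-02, -1.09589748e-04]), 'ee_pos': array([ 199.89994873, -591.60917458,  235.90688392]), 'orientation': array([-3.09852249e+00, -5.09160836e-01,  2.91327582e-04]), 'ft_force': array([ 0.58480451, -0.44165257,  0.41107288]), 'moment': array([-0.01176915,  0.01162158,  0.02375079]), 'width': 88.00318160776294}
top wand_center [(0.61, array([593.7,  40.4,  27.9]))]
top wand_head [(0.61, array([574.4, 189.3,  27.1]))]
top wand_tail [(0.67, array([ 602.7, -105.5,   27.6])), (0.2, array([582. ,  27. ,   0.7]))]
top bin [(0.94, array([579.4,  24.4,   3.5]))]
top bin_mouth [(0.59, array([578.4,  23.9, 141.3]))]
side wand_center [(0.63, array([584.6,  42.5,  30.7]))]
side wand_head []
side wand_tail [(0.44, array([ 601.7, 
[... 1386 characters left out ...]
,
       [ 0.00000000e+00,  0.00000000e+00,  0.00000000e+00,
         1.00000000e+00]])}
{'intrinsics': array([[341.09111706,   0.        , 253.76216042],
       [  0.        , 341.09111706, 184.92701658],
       [  0.        ,   0.        ,   1.        ]]), 'distortion': array([-0.10062174,  0.        ,  0.        ,  0.        ,  0.        ]), 'hand_eye': array([[-6.86303647e-04, -9.61651156e-01, -2.74274649e-01,
         7.52244130e+01],
       [ 9.99999511e-01, -8.55411136e-04,  4.96960972e-04,
        -5.24649464e-01],
       [-7.12520682e-04, -2.74274174e-01,  9.61651272e-01,
        -1.48101034e+02],
       [ 0.00000000e+00,  0.00000000e+00,  0.00000000e+00,
         1.00000000e+00]])}
```

View pics/a_top.png

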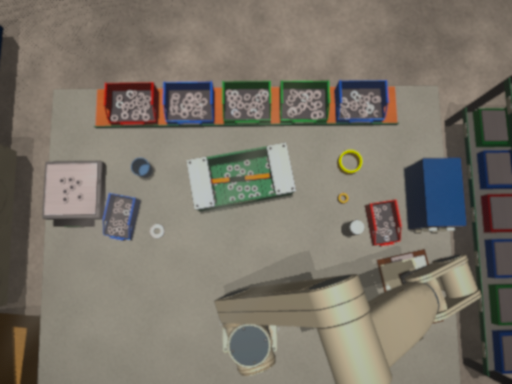

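View pics/a_side.png

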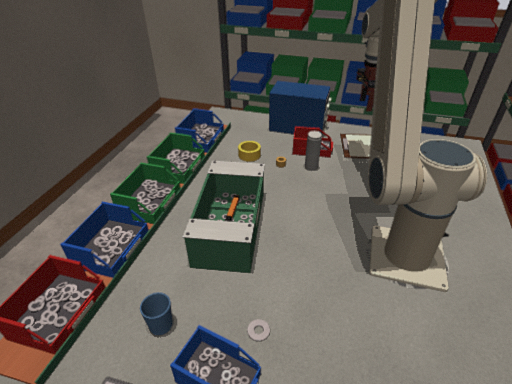

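View pics/a_wrist.png

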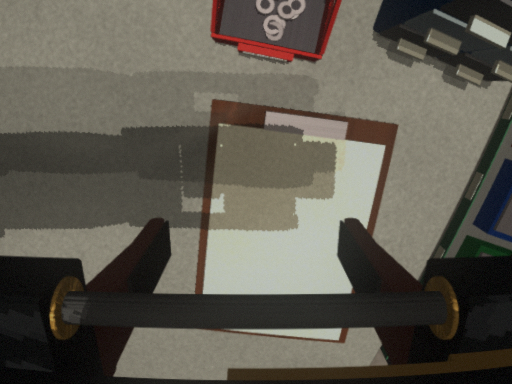

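```bash
cat > h.py <<'E'
from workcell import *
import cv2,numpy as np
from scipy.spatial.transform import Rotation as Ro
def unproj(cam,uv,z):
    c=calibration(cam);K=np.array(c["intrinsics"]);d=np.array(c["distortion"]);T=np.array(c["world_to_cam"])
    if 0: pass
    n=cv2.undistortPoints(np.array(uv,float).reshape(-1,1,2),K,d).reshape(-1,2)
    R=T[:3,:3];C=-R.T@T[:3,3]
    D=np.c_[n,np.ones(len(n))]@R
    return C+D*((z-C[2])/D[:,2])[:,None]
def proj(cam,P):
    c=calibration(cam);T=np.array(c["world_to_cam"])
    return cv2.projectPoints(np.array(P,float).reshape(-1,1,3),cv2.Rodrigues(T[:3,:3])[0],T[:3,3],np.array(c["intrinsics"]),np.array(c["distortion"]))[0].reshape(-1,2)
def pl(cam,n):
    return [(round(r["conf"],2),np.round(r["location"],1).tolist()) for r in place_of(cam,n)][:2]
E
python3 - <<'E'
from h import *
im=cv2.imread("pics/a_top.png")
cv2.imwrite("pics/b_top.png",cv2.resize(im[130:220,170:310],None,fx=5.6,fy=5.6,interpolation=cv2.INTER_CUBIC))
get_image("top")
r=regions_of("top","bin")[0]["region"].astype(np.uint8)
c=max(cv2.findContours(r,0,2)[0],key=cv2.contourArea)
box=cv2.boxPoints(cv2.minAreaRect(c));print(box)
P=unproj("top",box,139);print(P)
w=regions_of("top","wand_center")
for q in w[:1]:
    m=q["region"];print(q["conf"],m.sum());ys,xs=np.nonzero(m);
    W=unproj("top",np.c_[xs,ys],32)
    v=np.linalg.svd(W[:,:2]-W[:,:2].mean(0),full_matrices=False)[2][0];print(W.mean(0),W.min(0),W.max(0),v)
for n in("blue_bin","red_bin","spray","tape","cup","big_washer","spacer"):print(n,pl("top",n)[:1])
E
```

```text
[[185.57977 159.33395]
 [286.48438 141.78531]
 [295.76144 195.12845]
 [194.85684 212.6771 ]]
[[ 645.5182491   238.55093501  139.        ]
 [ 711.22250119 -156.67577831  139.        ]
 [ 499.12463192 -187.04604605  139.        ]
 [ 436.45322591  201.07687797  139.        ]]
0.78 334
[588.16717188  30.98928374  32.        ] [568.79926439 -94.73454011  32.        ] [608.70125873 153.96880902  32.        ] [ 0.0964907  -0.99533389]
blue_bin [(0.61, [436.0, 518.0, 4.0])]
red_bin [(0.61, [398.5, -553.5, 2.6])]
spray [(0.84, [374.5, -412.1, -4.1])]
tape [(0.76, [652.7, -430.8, 0.3])]
cup [(0.84, [636.4, 430.6, 0.3])]
big_washer [(0.45, [376.2, 377.5, 0.8])]
spacer [(0.48, [503.5, -396.0, -0.4])]
```

View pics/b_top.png

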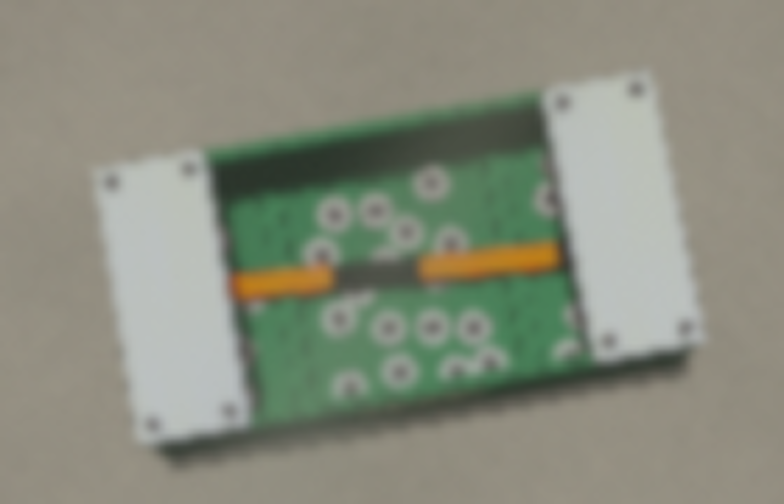

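```bash
python3 - <<'E'
from h import *
f=lambda L:[(170+x/5.6,130+y/5.6) for x,y in L]
P=unproj("top",f([(95,170),(652,73),(703,347),(138,443)]),139);print(P.round(1))
print([np.linalg.norm(P[i]-P[(i+1)%4]).round(1) for i in range(4)],P.mean(0))
for i,j in((1,0),(2,3)):
    d=P[j]-P[i];print("yaw",np.arctan2(-d[0],d[1]))
G=unproj("top",f([(210,155),(252,400),(547,95),(592,350)]),139);print(G.round(1))
W=unproj("top",f([(377,273),(333,278),(420,268),(233,287),(560,257)]),37);print(W.round(1))
o=get_obs();print(Ro.from_rotvec(o["orientation"]).as_matrix().round(4))
E
```

```text
[[ 641.4  233.1  139. ]
 [ 706.2 -156.3  139. ]
 [ 511.5 -186.5  139. ]
 [ 450.2  202.   139. ]]
[np.float64(394.8), np.float64(197.0), np.float64(393.3), np.float64(193.7)] [577.29634632  23.05977501 139.        ]
yaw 0.16487315069305053
yaw 0.15645458566633022
[[ 651.   153.2  139. ]
 [ 478.8  124.   139. ]
 [ 691.1  -82.3  139. ]
 [ 510.4 -109.9  139. ]]
[[584.6  40.8  37. ]
 [581.3  73.2  37. ]
 [587.9   9.1  37. ]
 [575.5 146.8  37. ]
 [594.9 -94.3  37. ]]
[[ 0.9474  0.3201  0.    ]
 [ 0.3201 -0.9474  0.    ]
 [ 0.      0.     -1.    ]]
```

>>> move_arm(deltas=[[0, 0.0284, -0.0238, -0.005, 0], [0, 0.0567, -0.0476, -0.01, 0], [0, 0.085, -0.0715, -0.015, 0], [0, 0.1134, -0.0953, -0.02, 0], [0, 0.1418, -0.119, -0.025, 0]])

```text
t: 1.57
ee_pos: [296.8, -432.5, 261.9]
orientation: [3.1, 0.509, 0.0]
ft_force: [0.8, -0.4, -0.0]
width: 87.9
```

>>> move_arm(deltas=[[0, 0.0284, -0.0238, -0.005, 0], [0, 0.0567, -0.0476, -0.01, 0], [0, 0.085, -0.0715, -0.015, 0], [0, 0.1134, -0.0953, -0.02, 0], [0, 0.1418, -0.119, -0.025, 0]])

```text
t: 1.98
ee_pos: [393.2, -274.2, 287.2]
orientation: [3.1, 0.509, 0.001]
ft_force: [1.6, -0.8, 0.6]
width: 88.1
```

>>> move_arm(deltas=[[0, 0.0284, -0.0238, -0.005, 0], [0, 0.0567, -0.0476, -0.01, 0], [0, 0.085, -0.0715, -0.015, 0], [0, 0.1134, -0.0953, -0.02, 0], [0, 0.1418, -0.119, -0.025, 0]])

```text
t: 2.4
ee_pos: [489.5, -115.9, 312.2]
orientation: [3.1, 0.51, 0.001]
ft_force: [0.9, -0.3, 0.0]
width: 87.7
```

>>> move_arm(deltas=[[0, 0.0284, -0.0238, 0, -0.11], [0, 0.0567, -0.0476, 0, -0.22], [0, 0.085, -0.0715, 0, -0.33], [0, 0.1134, -0.0953, 0, -0.44], [0, 0.1418, -0.119, 0, -0.55]])

```text
t: 2.82
ee_pos: [585.7, 42.3, 311.8]
orientation: [2.841, 1.34, 0.0]
ft_force: [1.5, -0.3, -0.4]
width: 87.5
```

>>> move_arm(deltas=[[0, 0, 0, 0, -0.12], [0, 0, 0, 0, -0.24], [0, 0, 0, 0, -0.36], [0, 0, 0, 0, -0.48], [0, 0, 0, 0, -0.6]])

```text
t: 3.23
ee_pos: [585.1, 40.6, 311.6]
orientation: [-2.318, -2.121, 0.0]
ft_force: [-0.0, 0.8, 0.3]
width: 87.4
```

>>> move_arm(deltas=[[0, 0, 0, 0, -0.1], [0, 0, 0, 0, -0.185], [0, 0, 0, 0, -0.185]])

```text
t: 3.48
ee_pos: [585.0, 40.4, 311.7]
orientation: [2.116, 2.322, 0.0]
ft_force: [0.4, -0.3, -0.4]
width: 87.9
```

```bash
python3 - <<'E'
from h import *
o=get_obs();print(o["t"],o["ee_pos"],o["qpos"],Ro.from_rotvec(o["orientation"]).as_matrix().round(4))
for n in("side","top","wrist"):
    cv2.imwrite(f"pics/c_{n}.png",get_image(n))
im=cv2.imread("pics/c_side.png");cv2.imwrite("pics/c_side2.png",cv2.resize(im[30:280,130:330],None,fx=2.4,fy=2.4,interpolation=cv2.INTER_CUBIC))
E
```

```text
3.4833 [585.04092494  40.42616438 311.69730584] [ 4.87013410e-02  2.89233912e-01  1.64489311e+00 -1.00736408e-05
  1.20744271e+00 -4.43087902e-02] [[-0.0929  0.9957  0.    ]
 [ 0.9957  0.0929 -0.    ]
 [-0.      0.     -1.    ]]
```

View pics/c_side2.png

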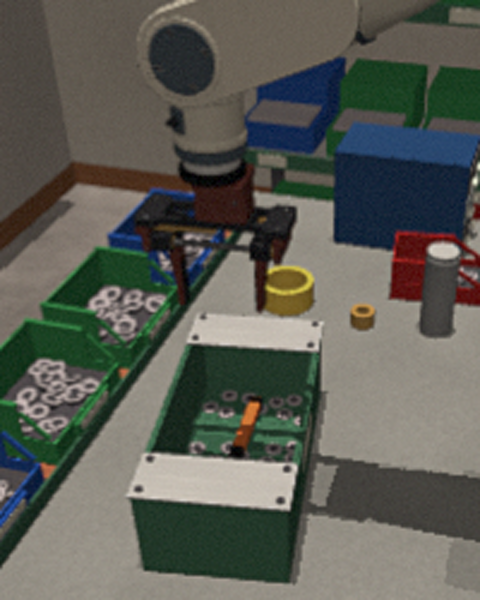

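View pics/c_wrist.png

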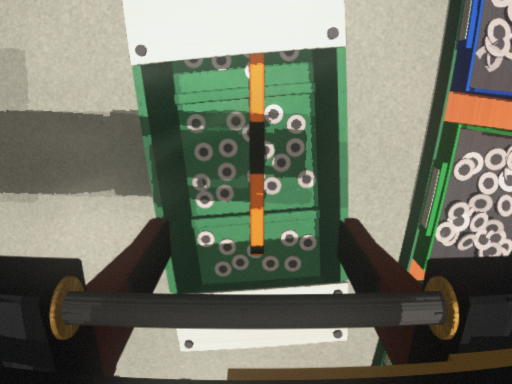

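>>> move_arm(deltas=[[150, 0, 0, 0, 0], [150, 0, 0, 0, 0], [150, 0, 0, 0, 0], [150, 0, 0, 0, 0], [150, 0, 0, 0, 0]])

```text
t: 4.05
ee_pos: [585.1, 40.4, 311.7]
orientation: [-2.12, -2.319, 0.0]
ft_force: [0.2, -0.2, -0.3]
width: 57.7
```

```bash
python3 - <<'E'
from h import *
o=get_obs();print(o["t"],o["width"]);p=o["ee_pos"];R=Ro.from_rotvec(o["orientation"]).as_matrix()
for n in("side","wrist"):
    cv2.imwrite(f"pics/d_{n}.png",get_image(n))
im=cv2.imread("pics/d_side.png");im0=cv2.imread("pics/c_side.png")
s=5
def crop(i): return cv2.resize(i[80:165,170:270],None,fx=4,fy=4,interpolation=cv2.INTER_CUBIC)
a=crop(im0);b=crop(im)
for z,col in((-66,(0,255,0)),(-90,(255,255,0)),(14,(0,0,255))):
  for x in(-37.5,37.5):
    for y in((-89,89) if z<0 else (-57,-44,44,57)):
      q=proj("side",p+R@[x if z<0 else np.sign(x)*10,y,z])[0]
      cv2.circle(a,tuple(int(v) for v in ((q-[170,80])*4+2)),3,col,1)
cv2.imwrite("pics/d_cmp.png",np.hstack([a,b]))
E
```

```text
4.05 57.713451429295795
```

View pics/d_cmp.png

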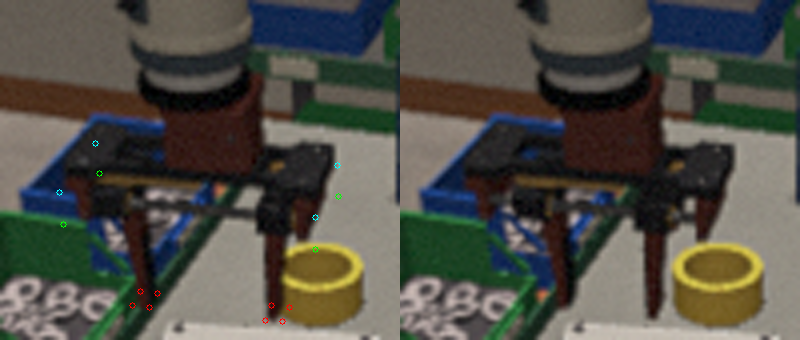

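View pics/d_wrist.png

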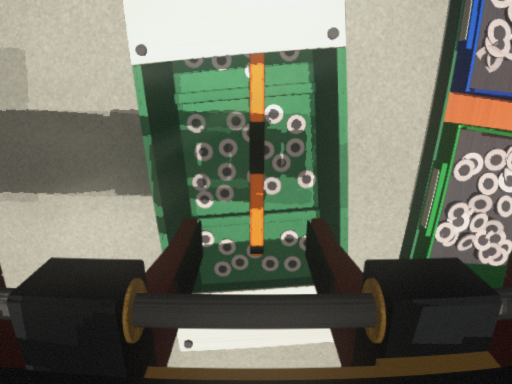

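```bash
python3 - <<'E'
from h import *
o=get_obs();p=o["ee_pos"];R=Ro.from_rotvec(o["orientation"]).as_matrix()
im=(cv2.imread("pics/d_side.png").astype(float)+0)
im=np.clip(im*1.8,0,255).astype(np.uint8)
k=9;x0,y0=180,100
a=cv2.resize(im[y0:y0+65,x0:x0+85],None,fx=k,fy=k,interpolation=cv2.INTER_CUBIC)
def box(hx,hy,z,col):
    q=[proj("side",p+R@[sx*hx,sy*hy,z])[0] for sx,sy in((-1,-1),(-1,1),(1,1),(1,-1))]
    q=((np.array(q)+.5-[x0,y0])*k).astype(int);cv2.polylines(a,[q],True,col,1)
box(37.5,89,-66,(0,255,0));box(37.5,75,-66,(255,255,0));box(10,57-15,14,(0,0,255))
cv2.imwrite("pics/e.png",a)
E
```

```text
(no output)
```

View pics/e.png

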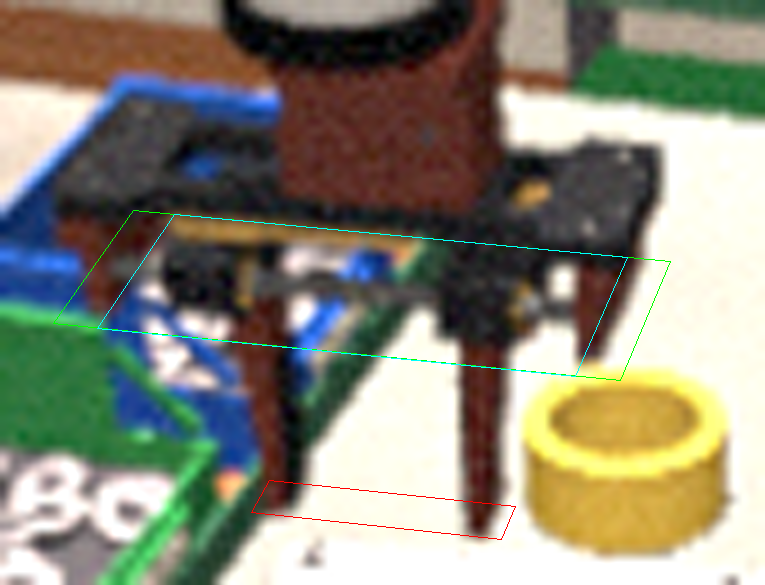

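```bash
cat >> h.py <<'E'
def unw(uv,z,o=None):
    o=o or get_obs();c=calibration("wrist");K=np.array(c["intrinsics"]);d=np.array(c["distortion"]);H=np.array(c["hand_eye"])
    R=Ro.from_rotvec(o["orientation"]).as_matrix();n=cv2.undistortPoints(np.array(uv,float).reshape(-1,1,2),K,d).reshape(-1,2)
    C=o["ee_pos"]+R@H[:3,3];D=np.c_[n,np.ones(len(n))]@(R@H[:3,:3]).T
    return C+D*((z-C[2])/D[:,2])[:,None]
E
python3 - <<'E'
from h import *
im=cv2.imread("pics/d_wrist.png")
cv2.imwrite("pics/f.png",cv2.resize(im[0:300,100:370],None,fx=2,fy=2,interpolation=cv2.INTER_CUBIC))
print(unw([(257,60),(257,148),(257,122),(257,174),(257,240)],37).round(1))
print(unw([(131,62),(345,48),(178,293),(347,285)],139).round(1))
get_image("wrist")
for n in("wand_center","wand_head","wand_tail","bin","bin_mouth"):print(n,pl("wrist",n))
E
```

```text
[[579.  148.8  37. ]
 [588.6  43.8  37. ]
 [585.7  75.9  37. ]
 [591.7  10.4  37. ]
 [600.1 -81.3  37. ]]
[[ 464.8  130.3  139. ]
 [ 656.6  159.   139. ]
 [ 514.8 -105.4  139. ]
 [ 697.4  -79.   139. ]]
wand_center [(0.88, [587.8, 44.4, 24.5])]
wand_head []
wand_tail [(0.82, [602.2, -98.0, 33.8])]
bin [(0.68, [581.1, 21.9, 2.3])]
bin_mouth [(0.92, [584.8, 24.8, 137.6])]
```

View pics/f.png

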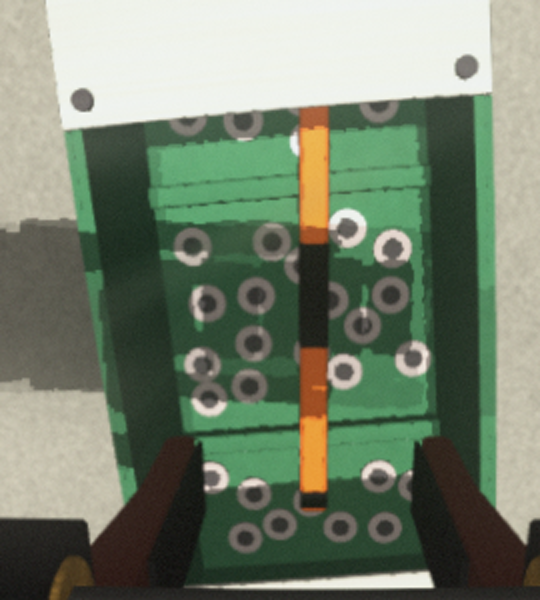

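>>> move_arm(deltas=[[110, 0.0023, -0.0028, 0.03, -0.017], [110, 0.0023, -0.0028, 0.06, -0.017], [110, 0.0023, -0.0028, 0.09, -0.017], [110, 0.0023, -0.0028, 0.12, -0.017], [110, 0.0023, -0.0028, 0.15, -0.017]])

```text
t: 4.87
ee_pos: [582.1, 42.5, 160.6]
orientation: [2.099, 2.337, 0.001]
ft_force: [-0.1, 0.4, -0.2]
width: 50.2
```

>>> move_arm(deltas=[[110, 0, 0, 0.025, 0], [110, 0, 0, 0.05, 0], [110, 0, 0, 0.07, 0], [110, 0, 0, 0.07, 0]])

```text
t: 5.2
ee_pos: [579.4, 42.3, 87.8]
orientation: [-2.096, -2.333, 0.007]
ft_force: [0.3, -0.2, 0.4]
width: 49.9
```

```bash
python3 - <<'E'
from h import *
o=get_obs();print(o["t"],o["width"],o["ee_pos"],o["ft_force"])
a=get_image("side");b=get_image("wrist");
cv2.imwrite("pics/g_wrist.png",b)
cv2.imwrite("pics/g_side.png",cv2.resize(np.clip(a[110:280,170:285]*1.5,0,255).astype(np.uint8),None,fx=3.5,fy=3.5,interpolation=cv2.INTER_CUBIC))
E
```

```text
5.2 49.85268939199146 [579.40943747  42.27576149  87.8472651 ] [ 0.29897954 -0.2205291   0.40117078]
```

View pics/g_side.png

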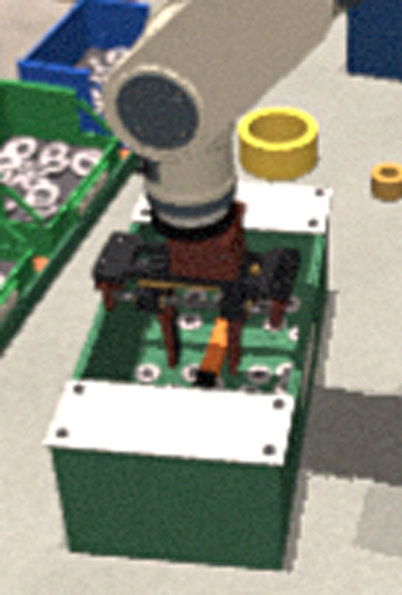

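View pics/g_wrist.png

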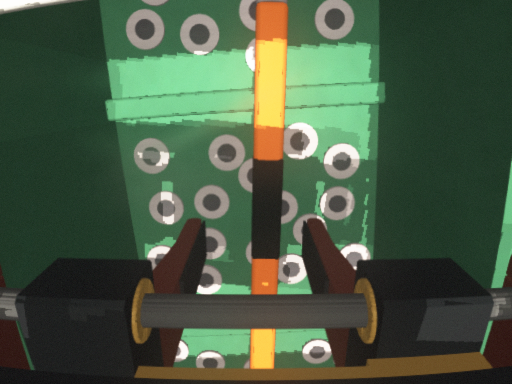

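```bash
python3 - <<'E'
from h import *
o=get_obs();print(o["ee_pos"],Ro.from_rotvec(o["orientation"]).as_matrix().round(4)[:,0])
W=unw([(271,20),(267,160),(266,254),(262,350)],37);print(W.round(1),W[1:3].mean(0), (W[3]-W[0])[0]/(W[0]-W[3])[1])
R=Ro.from_rotvec(o["orientation"]).as_matrix();print(((W[1:3].mean(0)-o["ee_pos"])@R).round(1))
E
```

```text
[581.85826338  42.43979524  91.45369061] [-1.067e-01  9.943e-01  1.000e-04]
[[579.5 155.6  37. ]
 [586.3  76.4  37. ]
 [593.1  13.9  37. ]
 [599.5 -65.2  37. ]] [589.69220666  45.14526026  37.        ] 0.09073065113139203
[ 1.8  8.2 54.4]
```

>>> move_arm(deltas=[[100, 0.002, 0.001, 0.007, 0], [100, 0.002, 0.001, 0.014, 0], [100, 0.002, 0.001, 0.02, 0], [100, 0.002, 0.001, 0.025, 0], [100, 0.002, 0.001, 0.03, 0]])

```text
t: 5.72
ee_pos: [582.9, 44.5, 61.5]
orientation: [2.099, 2.337, 0.0]
ft_force: [-0.3, 0.2, 0.1]
width: 53.4
```

>>> move_arm(deltas=[[100, 0, 0, 0.005, 0], [100, 0, 0, 0.01, 0], [100, 0, 0, 0.014, 0]])

```text
t: 5.97
ee_pos: [582.7, 44.5, 47.1]
orientation: [-2.099, -2.337, 0.0]
ft_force: [-0.3, -0.3, -0.4]
width: 53.2
```

```bash
python3 - <<'E'
from h import *
o=get_obs();print(o["t"],o["width"],o["ee_pos"],o["ft_force"])
a=get_image("side");b=get_image("wrist");
cv2.imwrite("pics/h_wrist.png",b)
cv2.imwrite("pics/h_side.png",cv2.resize(np.clip(a[130:280,180:275]*1.5,0,255).astype(np.uint8),None,fx=4,fy=4,interpolation=cv2.INTER_CUBIC))
E
```

```text
5.9667 53.21213519466355 [582.73127799  44.51086593  47.07012671] [-0.34123956 -0.28374982 -0.37728434]
```

View pics/h_side.png

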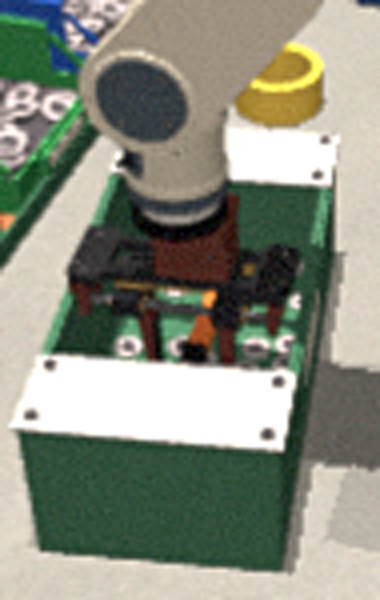

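View pics/h_wrist.png

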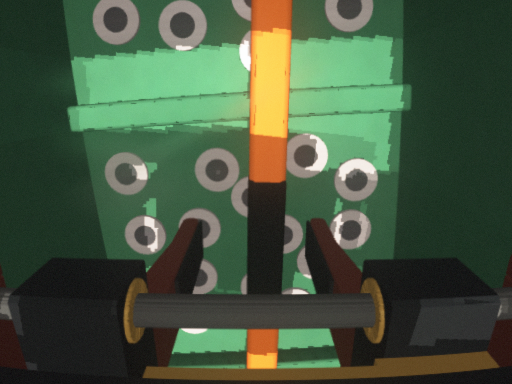

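>>> move_arm(deltas=[[70, 0, -0.003, 0, 0], [70, 0, -0.006, 0, 0], [70, 0, -0.006, 0.005, 0], [70, 0, -0.006, 0.01, 0]])

```text
t: 6.4
ee_pos: [577.0, 43.9, 37.8]
orientation: [2.099, 2.337, 0.001]
ft_force: [0.8, 0.5, 0.3]
width: 63.6
```

```bash
python3 - <<'E'
from h import *
o=get_obs();print(o["t"],o["width"],o["ee_pos"],o["ft_force"])
a=get_image("side");b=get_image("wrist");
cv2.imwrite("pics/i_wrist.png",b)
cv2.imwrite("pics/i_side.png",cv2.resize(np.clip(a[130:280,180:275]*1.5,0,255).astype(np.uint8),None,fx=4,fy=4,interpolation=cv2.INTER_CUBIC))
E
```

```text
6.4 63.62972302209202 [576.99068094  43.91358391  37.81134017] [0.8109749  0.53838003 0.28408585]
```

View pics/i_side.png

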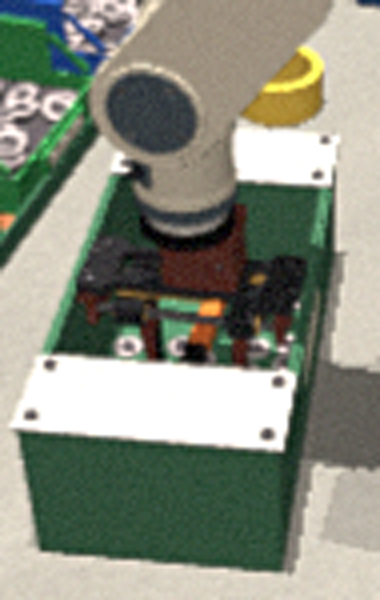

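View pics/i_wrist.png

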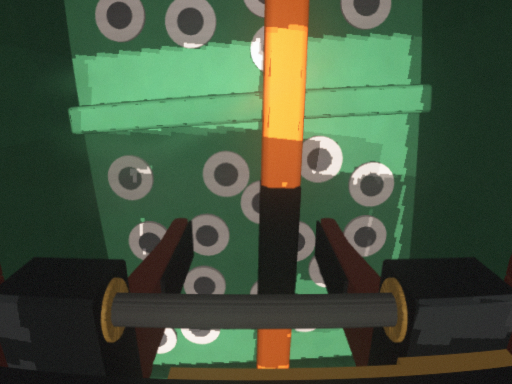

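>>> move_arm(deltas=[[70, 0, 0, 0.003, 0], [70, 0, 0, 0.006, 0], [70, 0, 0, 0.007, 0], [110, 0, 0, 0.007, 0]])

```text
t: 6.83
ee_pos: [578.1, 44.0, 30.9]
orientation: [2.098, 2.336, 0.002]
ft_force: [4.6, 1.0, -0.2]
width: 59.7
```

>>> move_arm(deltas=[[150, 0, 0, 0, 0], [190, 0, 0, 0, 0], [255, 0, 0, 0, 0], [255, 0, 0, 0, 0], [255, 0, 0, 0, 0]])

```text
t: 7.25
ee_pos: [578.2, 44.0, 30.9]
orientation: [2.098, 2.336, 0.003]
ft_force: [5.8, 0.2, -0.5]
width: 27.1
```

```bash
python3 - <<'E'
from h import *
o=get_obs();print(o["t"],o["width"],o["ee_pos"],o["ft_force"],o["moment"])
a=get_image("side");b=get_image("wrist");
cv2.imwrite("pics/j_wrist.png",b)
cv2.imwrite("pics/j_side.png",cv2.resize(np.clip(a[130:280,180:275]*1.5,0,255).astype(np.uint8),None,fx=4,fy=4,interpolation=cv2.INTER_CUBIC))
E
```

```text
7.25 27.128516937283454 [578.15456059  43.99414071  30.93689433] [ 5.80917723  0.23686576 -0.47513733] [-0.00638038 -0.43524912  0.13297746]
```

View pics/j_wrist.png

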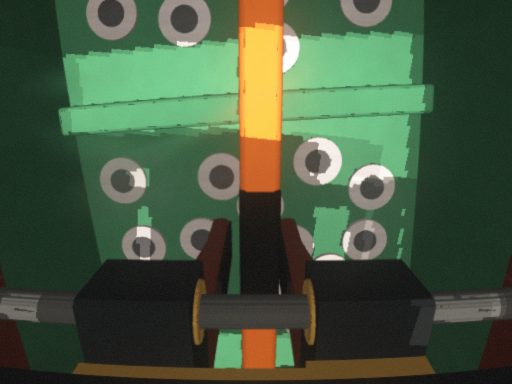

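>>> move_arm(deltas=[[255, 0, 0.002, 0, 0], [255, 0, 0.002, 0, 0], [255, 0, 0.002, 0, 0], [255, 0, 0.002, 0, 0]])

```text
t: 7.68
ee_pos: [577.9, 44.0, 30.9]
orientation: [-2.098, -2.337, 0.002]
ft_force: [-3.4, -1.0, 7.2]
width: 18.0
```

>>> move_arm(deltas=[[255, 0, 0, -0.004, 0], [255, 0, 0, -0.012, 0], [255, 0, 0, -0.022, 0], [255, 0, 0, -0.034, 0], [255, 0, 0, -0.044, 0]])

```text
t: 8.1
ee_pos: [579.0, 44.1, 76.2]
orientation: [2.099, 2.337, 0.0]
ft_force: [-0.0, 0.7, -0.6]
width: 17.8
```

>>> move_arm(deltas=[[255, 0, 0, -0.01, 0], [255, 0, 0, -0.02, 0], [255, 0, 0, -0.026, 0], [255, 0, 0, -0.026, 0]])

```text
t: 8.43
ee_pos: [579.9, 44.2, 102.6]
orientation: [2.098, 2.336, 0.003]
ft_force: [-0.2, -0.2, -1.3]
width: 18.0
```

```bash
python3 - <<'E'
from h import *
o=get_obs();print(o["t"],o["width"],o["ee_pos"],o["ft_force"],o["moment"])
a=get_image("side");b=get_image("wrist");
cv2.imwrite("pics/k_wrist.png",b)
cv2.imwrite("pics/k_side.png",cv2.resize(np.clip(a[120:280,180:275]*1.5,0,255).astype(np.uint8),None,fx=3.7,fy=3.7,interpolation=cv2.INTER_CUBIC))
for c in("wrist","top","side"):
    if c!="wrist":get_image(c)
    for n in("wand_center","wand_tail"):print(c,n,pl(c,n))
E
```

```text
8.4333 17.96356640339867 [579.91224449  44.16294659 102.57013897] [-0.18383233 -0.23605484 -1.29927834] [-0.05305359 -0.15875498 -0.0220055 ]
wrist wand_center [(0.59, [579.2, 39.9, 94.8])]
wrist wand_tail []
top wand_center [(0.59, [581.2, 24.9, 0.3])]
top wand_tail [(0.4, [595.3, -106.7, 96.9])]
side wand_center [(0.69, [578.3, 41.7, 99.9])]
side wand_tail []
```

View pics/k_wrist.png

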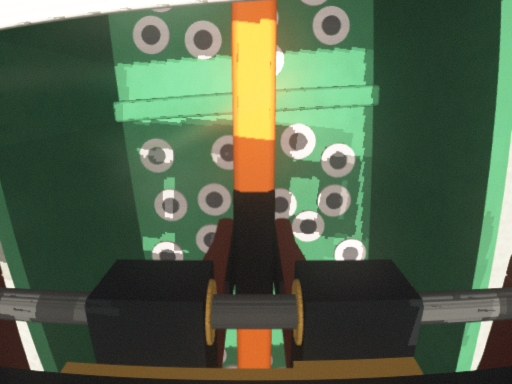

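View pics/k_side.png

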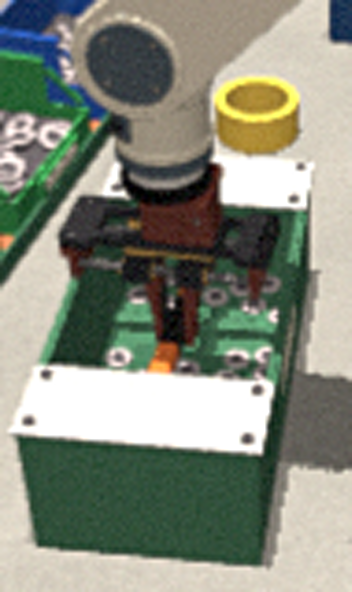

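```bash
python3 - <<'E'
from h import *
o=get_obs();R=Ro.from_rotvec(o["orientation"]).as_matrix()
print(((unw([(254,191),(254,5)],108.7)-o["ee_pos"])@R).round(1))
E
```

```text
[[ 32.8   0.3  -8.4]
 [106.6   0.4  -8.4]]
```

>>> move_arm(deltas=[[255, 0.002, -0.001, 0, 0.08], [255, 0.005, -0.002, 0, 0.16], [255, 0.008, -0.002, 0, 0.24], [255, 0.011, -0.002, 0, 0.32], [255, 0.013, -0.002, 0, 0.4]])

```text
t: 9.35
ee_pos: [575.4, 57.0, 100.5]
orientation: [-2.525, -1.868, 0.0]
ft_force: [0.0, 0.1, -1.6]
width: 17.9
```

>>> move_arm(deltas=[[255, 0, 0, -0.004, 0], [255, 0, 0, -0.008, 0], [255, 0, 0, -0.012, 0], [255, 0, 0, -0.016, 0]])

```text
t: 9.68
ee_pos: [575.7, 56.7, 117.3]
orientation: [2.52, 1.875, 0.0]
ft_force: [0.4, 0.3, -1.7]
width: 18.0
```

```bash
python3 - <<'E'
from h import *
o=get_obs();print(o["t"],o["width"],o["ee_pos"],o["ft_force"],o["moment"]);R=Ro.from_rotvec(o["orientation"]).as_matrix()
c=np.array([580.5,24.5]);B=np.array([[.989,.149],[-.149,.989]])
p=o["ee_pos"]-2*R[:,0]
for s in(150,0,-150):print(s,(B@((p+s*R[:,0])[:2]-c)).round(1))
a=get_image("side");b=get_image("top");cv2.imwrite("pics/l_side.png",cv2.resize(np.clip(a[100:280,170:290]*1.5,0,255).astype(np.uint8),None,fx=3.3,fy=3.3,interpolation=cv2.INTER_CUBIC))
cv2.imwrite("pics/l_top.png",cv2.resize(np.clip(b[130:220,170:310]*1.5,0,255).astype(np.uint8),None,fx=5,fy=5,interpolation=cv2.INTER_CUBIC))
E
```

```text
9.6833 17.999254767105707 [575.65140291  56.7065882  117.25265483] [ 0.38285982  0.33616463 -1.70288576] [-0.05373527 -0.04356755  0.00279189]
150 [ 63.2 166.4]
0 [-0.9 30.8]
-150 [ -64.9 -104.9]
```

View pics/l_top.png

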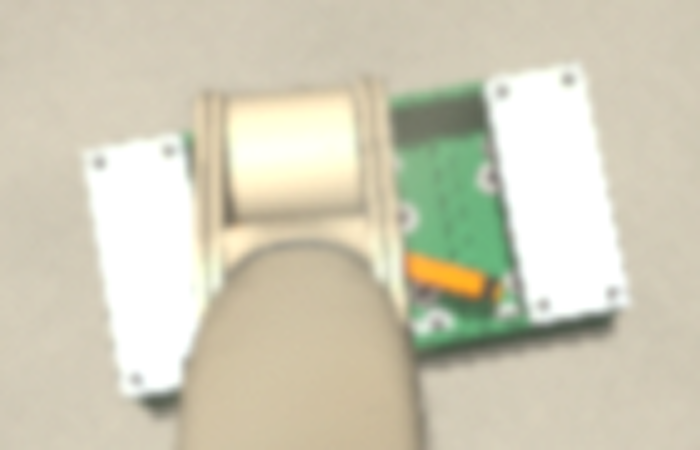

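View pics/l_side.png

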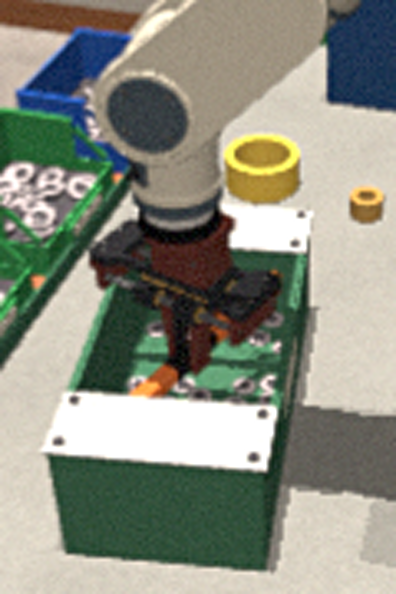

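>>> move_arm(deltas=[[255, 0, 0, -0.003, 0], [255, 0, 0, -0.006, 0], [255, 0, 0, -0.009, 0], [255, 0, 0, -0.012, 0], [255, 0, 0, -0.014, 0]])

```text
t: 10.2
ee_pos: [575.4, 56.7, 130.9]
orientation: [-2.522, -1.874, 0.0]
ft_force: [-0.6, -0.2, -4.0]
width: 17.9
```

>>> move_arm(deltas=[[255, 0, 0, -0.002, 0], [255, 0, 0, -0.004, 0], [255, 0, 0, -0.006, 0], [255, 0, 0, -0.008, 0]])

```text
t: 10.53
ee_pos: [575.4, 56.9, 138.7]
orientation: [-2.522, -1.873, 0.0]
ft_force: [-0.1, 0.7, -5.2]
width: 17.3
```

>>> move_arm(deltas=[[255, 0, 0, -0.003, 0], [255, 0, 0, -0.006, 0], [255, 0, 0, -0.009, 0], [255, 0, 0, -0.012, 0], [255, 0, 0, -0.015, 0]])

```text
t: 10.95
ee_pos: [575.4, 56.8, 154.0]
orientation: [-2.522, -1.873, 0.0]
ft_force: [-0.6, 0.6, -5.4]
width: 17.9
```

```bash
python3 - <<'E'
from h import *
o=get_obs();print(o["t"],o["width"],o["ee_pos"],o["ft_force"],o["moment"])
a=get_image("side");cv2.imwrite("pics/m_side.png",cv2.resize(np.clip(a[90:280,170:290]*1.5,0,255).astype(np.uint8),None,fx=3.1,fy=3.1,interpolation=cv2.INTER_CUBIC))
b=get_image("wrist");cv2.imwrite("pics/m_wrist.png",b)
E
```

```text
10.95 17.914085733025207 [575.44706957  56.82967875 153.98515645] [-0.59192505  0.55314624 -5.39168436] [-0.28559521 -0.05869327 -0.03158153]
```

View pics/m_side.png

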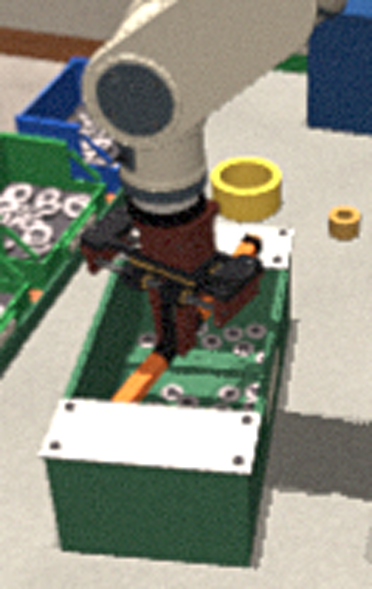

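View pics/m_wrist.png

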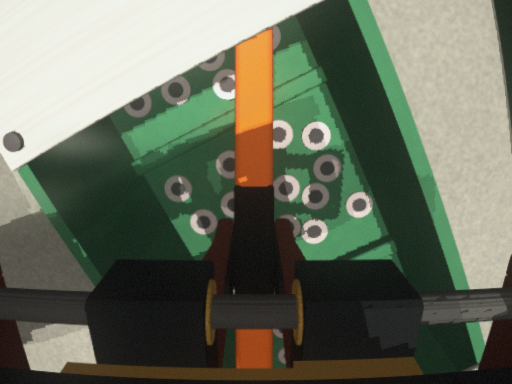

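>>> move_arm(deltas=[[255, 0, 0, -0.003, 0], [255, 0, 0, -0.006, 0], [255, 0, 0, -0.009, 0], [255, 0, 0, -0.012, 0], [255, 0, 0, -0.015, 0]])

```text
t: 11.47
ee_pos: [575.5, 56.8, 169.0]
orientation: [2.522, 1.873, 0.0]
ft_force: [0.7, 0.7, -4.7]
width: 17.7
```

>>> move_arm(deltas=[[255, 0, 0, -0.003, 0], [255, 0, 0, -0.006, 0], [255, 0, 0, -0.009, 0], [255, 0, 0, -0.012, 0], [255, 0, 0, -0.015, 0]])

```text
t: 11.88
ee_pos: [575.5, 56.8, 184.0]
orientation: [2.522, 1.873, 0.0]
ft_force: [-0.1, 0.1, -4.8]
width: 17.9
```

```bash
python3 - <<'E'
from h import *
o=get_obs();print(o["t"],o["width"],o["ee_pos"],o["ft_force"],o["moment"])
a=get_image("side");cv2.imwrite("pics/n_side.png",cv2.resize(np.clip(a[80:280,170:290]*1.5,0,255).astype(np.uint8),None,fx=3,fy=3,interpolation=cv2.INTER_CUBIC))
for n in("wand_center","wand_head","wand_tail"):print(n,pl("side",n))
b=get_image("wrist");cv2.imwrite("pics/n_wrist.png",b)
for n in("wand_center","wand_head","wand_tail"):print(n,pl("wrist",n))
get_image("top");print(pl("top","wand_tail"))
E
```

```text
11.8833 17.896761728636285 [575.52840875  56.75010371 184.01787704] [-0.10730928  0.09795761 -4.78427828] [-0.38909267 -0.17790344 -0.04247115]
wand_center [(0.69, [574.1, 51.1, 184.3])]
wand_head []
wand_tail [(0.55, [534.9, -73.8, 257.0])]
wand_center [(0.62, [571.3, 52.0, 179.5])]
wand_head []
wand_tail []
[(0.62, [537.4, -72.5, 252.6])]
```

View pics/n_side.png

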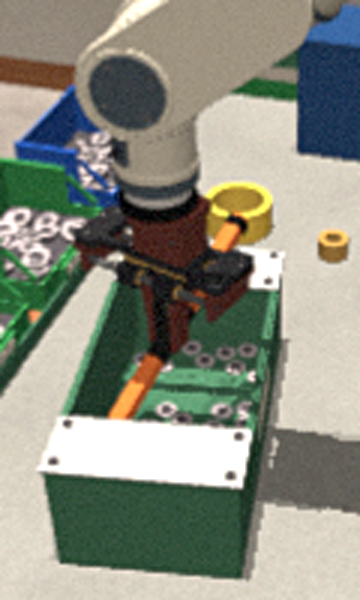

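View pics/n_wrist.png

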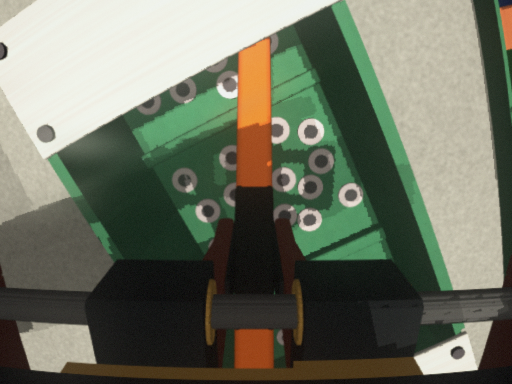

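>>> move_arm(deltas=[[255, -0.008, 0, 0, 0], [255, -0.02, 0, 0, 0], [255, -0.034, 0, 0, 0], [255, -0.048, 0, 0, 0], [255, -0.06, 0, 0, 0]])

```text
t: 12.8
ee_pos: [557.4, -2.4, 183.7]
orientation: [-2.523, -1.872, 0.0]
ft_force: [0.3, -0.3, -1.4]
width: 17.8
```

>>> move_arm(deltas=[[255, -0.005, 0, 0, 0], [255, -0.005, 0, 0, 0]])

```text
t: 12.97
ee_pos: [556.3, -7.1, 183.8]
orientation: [-2.524, -1.871, 0.0]
ft_force: [-0.1, -0.2, -1.3]
width: 17.8
```

```bash
python3 - <<'E'
from h import *
o=get_obs();print(o["t"],o["width"],o["ee_pos"],o["ft_force"],o["moment"])
a=get_image("side");cv2.imwrite("pics/o_side.png",cv2.resize(np.clip(a[80:280,170:290]*1.5,0,255).astype(np.uint8),None,fx=3,fy=3,interpolation=cv2.INTER_CUBIC))
for n in("wand_center","wand_head","wand_tail"):print(n,pl("side",n))
b=get_image("wrist");cv2.imwrite("pics/o_wrist.png",b)
for n in("wand_center","wand_head","wand_tail"):print(n,pl("wrist",n))
E
```

```text
12.9667 17.81893097941479 [556.25811972  -7.06378133 183.76402192] [-0.08015135 -0.22020138 -1.25465187] [-0.02469487 -0.0413774  -0.00622302]
wand_center []
wand_head [(0.96, [594.8, 113.7, 110.2])]
wand_tail [(0.83, [516.5, -135.9, 260.9])]
wand_center [(0.95, [557.2, -9.0, 176.1])]
wand_head [(0.82, [593.1, 117.0, 104.8]), (0.69, [583.0, 24.4, 138.3])]
wand_tail [(0.67, [596.6, 116.9, 108.4])]
```

View pics/o_side.png

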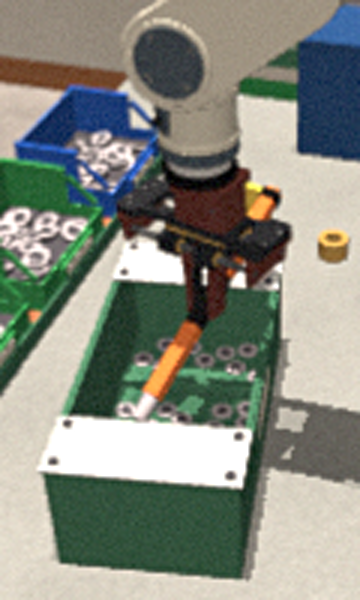

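View pics/o_wrist.png

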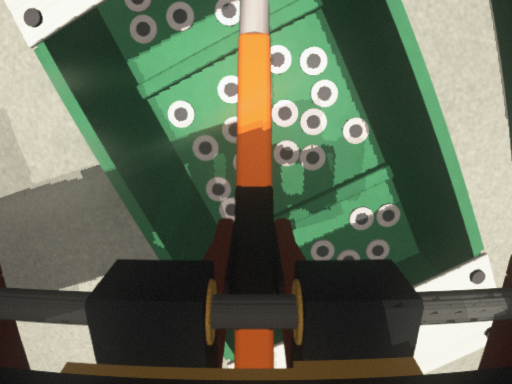

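>>> move_arm(deltas=[[255, 0, 0, -0.01, 0], [255, 0, 0, -0.025, 0], [255, 0, 0, -0.045, 0], [255, 0, 0, -0.065, 0], [255, 0, 0, -0.085, 0]])

```text
t: 13.78
ee_pos: [556.7, -5.2, 270.3]
orientation: [2.521, 1.874, 0.0]
ft_force: [1.0, 0.7, -1.3]
width: 18.0
```

>>> move_arm(deltas=[[255, 0, 0, -0.018, 0], [255, 0, 0, -0.036, 0], [255, 0, 0, -0.05, 0], [255, 0, 0, -0.058, 0], [255, 0, 0, -0.06, 0]])

```text
t: 14.2
ee_pos: [557.4, -5.3, 330.8]
orientation: [2.52, 1.872, 0.004]
ft_force: [-0.2, -0.1, -1.8]
width: 17.8
```

>>> move_arm(deltas=[[255, 0, 0, 0, 0], [255, 0, 0, 0, 0], [255, 0, 0, 0, 0], [255, 0, 0, 0, 0], [255, 0, 0, 0, 0]])

```text
t: 14.62
ee_pos: [556.5, -5.4, 327.9]
orientation: [-2.521, -1.873, 0.002]
ft_force: [0.4, 0.1, -1.4]
width: 17.8
```

```bash
python3 - <<'E'
from h import *
o=get_obs();print(o["t"],o["width"],o["ee_pos"],o["ft_force"],np.abs(o["qvel"]).max())
a=get_image("side");cv2.imwrite("pics/p_side.png",a)
for n in("wand_center","wand_head","wand_tail"):print(n,pl("side",n))
b=get_image("wrist")
for n in("wand_center","wand_head"):print(n,pl("wrist",n))
get_image("top")
for n in("blue_bin","red_bin","spray","tape","cup","big_washer","spacer"):print(n,pl("top",n)[:1])
E
```

```text
14.6167 17.78332625638958 [556.46377624  -5.40193448 327.94599181] [ 0.4133034   0.14220088 -1.41352114] 0.0029394078247281
wand_center [(0.64, [554.4, -7.7, 323.4])]
wand_head [(0.77, [594.3, 116.3, 252.9])]
wand_tail [(0.74, [518.3, -134.8, 404.9])]
wand_center [(0.95, [552.6, -10.1, 322.3])]
wand_head [(0.97, [593.7, 115.3, 250.0])]
blue_bin [(0.97, [435.9, 515.9, 3.5])]
red_bin [(0.86, [398.5, -553.4, 2.4])]
spray [(0.75, [554.2, -11.3, 327.4])]
tape [(0.77, [653.8, -429.9, -2.1])]
cup [(0.58, [633.0, 430.8, -1.5])]
big_washer [(0.61, [376.2, 374.5, -0.4])]
spacer [(0.49, [501.9, -395.2, -0.2])]
```

View pics/p_side.png

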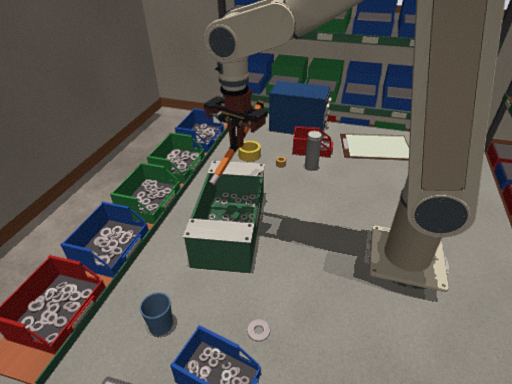

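```bash
python3 -c "
from workcell import *
print(close_job(),get_obs()['t'])"
```

```text
the job is handed in; nothing more can be done
the job is handed in; nothing more can be done
```

I got the wand out of the bin and handed the job in at about 15 s of the 38 s allowed. It is held still in the gripper above the bin, tilted with the tail end up.

**How it went:** The tool cannot tilt, so I gripped the black sleeve and turned the wand about 0.4 rad across the bin. Lifting then caught the head end under a cover edge, which swung the tail up through the gap to about 29°. I drew the wand back until the head was clear of the cover, then lifted it out.

**Last checks:**

| Check | Reading | Needed |
|---|---|---|
| Head height | about 250 mm (111 mm above the covers) | above 185 mm |
| Tail height | about 405 mm | above 185 mm |
| Centre height | about 323 mm | below 450 mm |
| Centre to gap middle, from above | about 45 mm | below 200 mm |
| Mid-lift (tilt through the gap) | tail about 255 mm, head about 108 mm | one above 150 mm, the other below 130 mm |

- **Grip and rest:** The jaws read 17.8 mm, matching the sleeve. The wrist carried only about 1.4 N of load, and the joints were still.
- **Contact with the bin:** The wrist read up to about 5.4 N while the wand pivoted on the cover. While closing on the sleeve, I briefly read about 6 N sideways, probably the gripper body against the bin wall.
- **Bystanders:** The networks put six of the seven within about 4 mm of where they started.
- **Disagreements:** In the last top picture the network reported the spray can at the gripper, which is a false detection. The side picture shows the can upright in its old place, but I did not measure its position again. The cameras disagreed by up to 7 mm on the middle of the bin, so I used a value in between.

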